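# Unlock the vegetable slicer

## Robot

A 6-joint arm with a two-finger parallel gripper is mounted at the origin on a cart in front of the work surface, level with it; the furniture and walls round the work are solid. World frame = base frame: x ahead of the robot, y to its left, z up, the work surface at z = 0. Lengths are in m, angles in rad, forces in N, time in s.
With the tool pointing down it reaches from about 0.3 to 0.85 m from the base axis. Payload 5.4 kg.
Tool frame: the origin (TCP) lies on the centre line of the jaws, within the pads' length; the fingertips stand 19 mm ahead of it and the grasp point (between the pads) is the TCP (tip_reach is the distance from the TCP to the fingertips, in m); z points along the fingers, y is the line along which they close (so a half turn about z gives the same grasp; the last joint's range is limited). The gripper opens to 85 mm and grips with 20 to 120 N. Pads are 22 mm wide; open, the fingers measure 114 mm over their backs; the gripper's body (76 mm by 85 mm) begins 54 mm behind the grasp point. The pads swing forward as they close: fully open they stand 13 mm farther back than shut.
Start: joints at [0.98, 0.158, 1.597, -0, 1.386, -0.21], TCP at [0.214, 0.534, 0.25] pointing down, gripper open.
Joint ranges: [-2.91, 2.91], [-0.94, 2.29], [0.18, 2.7], [-1.29, 4.43], [0.17, 2.64], [-3, 3]. Speed limits (rad/s): [2.57, 2.57, 3.14, 3.14, 3.14, 3.14].

## Interface

Orientations are given as a 3x3 rotation matrix whose columns are the frame's x, y, z axes.
In Python, from workcell import read_state, camera, camera_info, close_job, boxes_of, masks_of, tip_of, tip_reach gives the robot as it stands.
- The arm moves only by the shell command python3 -m inch 'ROWS'. ROWS is text: rows parted by semicolons, each of 7 numbers parted by spaces: the shift along the tool's x, y, z normalised to -1 to 1, where 1 is 1 m, then the turn, a rotation vector about the tool's x, y, z normalised to -1 to 1, where 1 is 180 degrees, then the opening, from -1 (shut) to 1 (fully open). A call has 1 to 5 rows; each row is the pose to reach, as a shift and turn from the pose commanded when the call began, along the tool's axes at that moment, turning the shorter way round; what a row does not reach only later rows make up. A row lasts 1/8 s, in which the tool goes at most 62.5 mm and 10.7 degrees, less where a joint would pass 70% of its speed; a pose out of reach is approached as far as the arm can. A call with a number of a shift or a turn outside -1 to 1 is refused whole. A call with a gripper value outside its range is refused whole. The fingers move at their own pace and stop on an object; the grip force is fixed at half the most. Time passes only in rows, so rows that repeat a pose let the fingers close. It gives the time, the measured TCP pose, the force, the opening and the grip force at its end, in the units of the state.
- read_state(): the state, without advancing time (a new reading comes with each control period).
- camera(name): name is "scene" or "top"; returns (picture, depth): 400x640x3 uint8, blue, green, red; 400x640 float32, m along the optical axis (not along the pixel's ray), 0 where there is no reading.
- camera_info(name): a dict with "fx", "fy", "cx", "cy" (pixels), "T" (4x4, takes a point from camera to world coordinates). Camera axes: x right, y down, z forward; pixel columns grow to the right and rows downward; lengths in m; the calibration is good to about 2 mm. A picture is of the moment at which its call begins. camera_info takes no time and is no camera call.
- close_job(): hands the job in; it is judged then, once.
Trained networks look in the newest picture that a camera, given by its name, has taken for a name from the list of things; names that differ only in an ending like _2 or _b are one class to them, and where a whole thing is asked for, a point or a joint stands for the part that bears it (a point fixed in the world has none). Each returns a list of dicts, best first, with "score" (0 to 1); they miss things now and then, are a little off and sometimes report something else, mostly with a low value. They report only what shows in the picture. A call takes as long as a camera call.
- boxes_of(camera, query): "xyz" ([x, y, z] in m, in the coordinates of the camera as it stood for that picture, good to about 4 mm: the middle of the surface that is visible of it).
- masks_of(camera, query): "pixels" (400x640 bool, what is visible of it).
- tip_of(camera, query): "xyz" ([x, y, z] in m, in the coordinates of the camera as it stood for that picture, good to about 4 mm: a listed point, or the origin of a listed thing).
The state is a dict: "clock": time; "joint_pos": joint angles; "joint_velocities": joint speeds; "tau": joint torques, N m; "eef_pos": TCP position; "tool_rot": TCP orientation; "ft_force": force on the tool from outside, world axes, zero at the start; "ft_torque": the same for the moment, N m; "gripper_width": opening from 0.0 (shut) to 1.0 (fully open); "grip_force": force on a finger pad.
Only numpy, scipy, OpenCV 4.12 (cv2) and the standard library are available. Lean on these libraries where they do the work, as an engineer would, in place of code of your own. Each camera call takes 0.05 s, during which the arm holds its last target. There are 200 camera calls.

## Task

Unlock the vegetable slicer: pull its spring lock knob up, twist it counter-clockwise (seen from above) until its cross pin finds the shallow rest notch, and let it sink in there so that the knob stays up by itself when you let go; do not force the pin against the collar. Then slide the food carriage all the way to the stop at the other end of the slicer and let go of it, leaving the things around it where they stand.

Things in the scene. Friction and masses are not known exactly. Their poses are not given: they have to be found in the camera images.
- slicer: vegetable slicer fixed on the worktop: white frame 122 x 320 mm with a steel bed. Origin: middle of its underside; y runs along it towards the end with the lock, x across, z up. The lock's upright axis is 120 mm from the origin along +y, over a white bridge (top 42 mm high) that carries its aluminium collar, 44 mm across, rim 66 mm high. The carriage's end stop is at the -y end.
- knob_grip (a point): middle of the lock knob's black T-bar (44 mm long, 12 mm wide, 26 mm tall: 15 mm below this point to 11 mm above it), 95 mm above the worktop when the knob is down. x runs along the bar, z up the axis; the bar is at first parallel to the slicer's x axis. It is gripped across its 12 mm width. Below the bar there is only the 12 mm shaft down to the collar.
- cross_pin: steel pin, 5 x 42 mm, fixed to the knob, parallel to its bar; origin: its middle, on the axis. Knob down: it lies in the collar's deep slots. Lifted 14 mm it clears the flat rim and can rest and slide on it; over the rest notch (4 mm deep, 6.8 mm wide: 3 degrees of play each way) it drops, and the flanks stop further turning. Keep it under 25 N against the collar (the spring makes 10 N).
- lock_lift (a joint): how far the knob is pulled up, m: 0 = down (locked), 0.010 = resting in the notch, 0.014 = on the rim, 0.018 = end of travel. A spring pulls it down with 6 N at 0 and 10 N at 0.014; the knob and its shaft weigh 0.1 kg more. The lock's pin leaves the carriage's hole at about 0.008.
- lock_knob (a joint): turn of the knob about the vertical, rad, counter-clockwise from above: 0 = over the deep slots. The rest notch lies between 0.96 and 1.38, at an angle that differs from piece to piece and is not measured; it has to be felt. It turns almost freely when lifted and not at all when down.
- carriage (a joint): travel of the food carriage, m: 0 = locked position beside the lock, 0.120 = against the end stop. It slides along the slicer's -y with about 2 N of friction.
- carriage_grip (a point): middle of the round black pusher knob on the food carriage (28 mm across, 12 mm above and below this point), 82 mm above the worktop; axes as the slicer's.
- prep_bowl: small round bowl, 125 mm across, 44 mm tall; bystander. Origin: middle of its underside.
- potato: small potato, 49 x 45 x 34 mm; bystander. Origin: middle of its underside.
- jam_jar: squat glass jar with a lid, 64 mm across, 99 mm tall; bystander. Origin: middle of its underside.
- tall_jar: tall glass jar with a dark lid, 84 mm across, 140 mm tall; bystander. Origin: middle of its underside.

How it is judged:
On the way, in this order (a step that is already met when the one before it is completed fails the run):
1. the knob rests in its notch by itself (lift 8.5 to 11.5 mm, turned more than 0.8 rad), touched by nothing, the carriage still within 8 mm of its locked position (value of joint lock_lift between 0.0085 and 0.0115 m and value of joint lock_knob above 0.8 rad and contact force between the fingers and slicer below 0.1 N and value of joint carriage below 0.008 m), for 0.2 s.
2. the carriage is at its end stop (travel over 116 mm) (value of joint carriage above 0.116 m), for 0.2 s.
At the end, for the whole second after the job is handed in: The knob rests in its notch (lift 8.5 to 11.5 mm, turned more than 0.8 rad) and the carriage stands within 4 mm of its end stop (value of joint lock_lift between 0.0085 and 0.0115 m and value of joint lock_knob above 0.8 rad and value of joint carriage above 0.116 m); the robot touches nothing.
It fails at once if the cross pin is forced against the collar with more than 25 N (contact force between cross_pin and slicer above 25 N).
It fails at once if a bystander is moved by more than 20 mm (distance of any of prep_bowl, potato, jam_jar, tall_jar from where it was at the start of the episode above 0.02 m).
It also fails if it takes over 64 s, if anything falls off the work surface, if the arm or the gripper's body presses on something with over 40 N, if the wrist force passes 120 N, or if a joint passes its speed limit or range.

## Working session

There is one attempt and no reset: what is moved stays moved. The work goes in short steps, Python scripts to look and compute and a shell command to move; the robot and the scene stay as the last step left them, time stands still between calls to the robot, and variables do not carry over. Pictures are saved under pics/ and viewed, at most 10 in all, crops included, and the job is handed in when it is done.

```bash
mkdir -p pics
cat > h.py <<'E'
import numpy as np, cv2
from workcell import *
np.set_printoptions(precision=4,suppress=True)
def W(cam,p):
    T=np.array(camera_info(cam)["T"]); return T[:3,:3]@np.array(p)+T[:3,3]
def st():
    s=read_state(); print("t",s["clock"],"p",np.array(s["eef_pos"]),"F",np.array(s["ft_force"]),"w",s["gripper_width"],"g",s["grip_force"],"q",np.array(s["joint_pos"])); print(np.array(s["tool_rot"])); return s
E
python3 - <<'E'
from h import *
st(); print(tip_reach)
for c in ["scene","top"]:
    im,d=camera(c); cv2.imwrite(f"pics/{c}0.png",im)
    for q in ["knob_grip","carriage_grip","slicer","cross_pin","prep_bowl","potato","jam_jar","tall_jar"]:
        for r in tip_of(c,q)[:2]: print(c,q,round(r["score"],2),W(c,r["xyz"]))
E
```

```text
t 0.0 p [0.2134 0.5333 0.2493] F [-0.37    0.3052 -0.5995] w 0.9996775605671562 g 0.0 q [ 0.9799  0.159   1.5983 -0.0001  1.3862 -0.2101]
[[-0.9284  0.3717 -0.001 ]
 [ 0.3717  0.9284 -0.0016]
 [ 0.0003 -0.0019 -1.    ]]
0.019
scene knob_grip 0.7 [ 0.5561 -0.3455  0.0013]
scene knob_grip 0.65 [0.4791 0.1999 0.0964]
scene carriage_grip 0.64 [0.4724 0.1122 0.0818]
scene carriage_grip 0.31 [ 0.4538 -0.4456  0.0034]
scene slicer 0.8 [ 0.4703  0.0832 -0.0031]
scene prep_bowl 0.79 [ 0.4548 -0.4461  0.0026]
scene potato 0.61 [ 0.5548 -0.3447 -0.0005]
scene potato 0.4 [ 0.4725  0.0818 -0.0022]
scene jam_jar 0.97 [0.6576 0.0572 0.0005]
scene tall_jar 0.85 [ 0.6118  0.3195 -0.0063]
top knob_grip 0.7 [0.4746 0.2003 0.0929]
top carriage_grip 0.92 [0.4701 0.1123 0.0811]
top slicer 0.59 [0.4757 0.0838 0.0025]
top slicer 0.46 [ 0.4526 -0.4467 -0.0032]
top prep_bowl 0.74 [ 0.4531 -0.4465 -0.0019]
top potato 0.5 [ 0.5566 -0.3459 -0.0009]
top jam_jar 0.89 [0.6611 0.053  0.0015]
top tall_jar 0.83 [ 0.6147  0.3159 -0.0013]
```

View pics/top0.png

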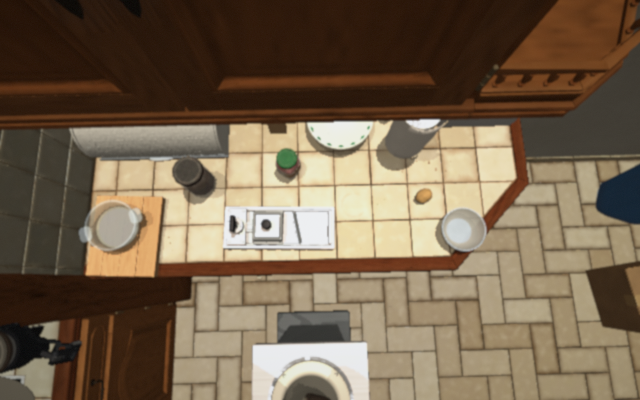

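Run:
```python
from h import *
im,d=camera("top"); K=camera_info("top"); T=np.array(K["T"]); 
v,u=np.mgrid[:400,:640]
P=np.stack([(u-K["cx"])/K["fx"]*d,(v-K["cy"])/K["fy"]*d,d],-1)@T[:3,:3].T+T[:3,3]
x,y,z=P[...,0],P[...,1],P[...,2]
ok=(d>0)&(np.hypot(x-.474,y-.2)<.045)
# T-bar: top points
m=ok&(z>.094)
q=P[m]; print("bar",len(q),q.mean(0),q[:,2].max()); print(cv2.minAreaRect(q[:,:2].astype(np.float32)*1000))
m=(d>0)&(np.hypot(x-.471,y-.112)<.03)&(z>.075)
q=P[m]; print("car",len(q),q.mean(0),cv2.minAreaRect(q[:,:2].astype(np.float32)*1000))
m=masks_of("top","slicer")[0]["pixels"]&(d>0)&(z>.005)
q=P[m]; print("slicer",cv2.minAreaRect(q[:,:2].astype(np.float32)*1000), q[:,:2].mean(0))
# px of knob
i=np.linalg.inv(T)@np.array([.474,.2,.1,1]); print(K["fx"]*i[0]/i[2]+K["cx"],K["fy"]*i[1]/i[2]+K["cy"],i[2],K["fx"])
```

```text
bar 85 [0.4751 0.2002 0.104 ] 0.10988238691397012
((475.4075622558594, 200.7898406982422), (43.39447784423828, 12.4109525680542), 0.0962870717048645)
car 89 [0.4721 0.1103 0.0919] ((472.8663024902344, 110.34236145019531), (25.907859802246094, 25.88643455505371), 1.401520013809204)
slicer ((471.63214111328125, 81.41062927246094), (320.1759948730469, 120.38457489013672), 88.64796447753906) [0.4693 0.079 ]
231.89502935365584 223.62558062065634 1.0039457329172086 373.01340784746907
```

```bash
python3 -m inch '-0.3665 -0.2115 0 0 0 -0.113 0; -0.3665 -0.2115 0 0 0 -0.113 0; -0.3665 -0.2115 0 0 0 -0.113 0; -0.3665 -0.2115 0 0 0 -0.113 0; -0.3665 -0.2115 0 0 0 -0.113 0'; python3 -m inch '0 0 0 0 0 0 0; 0 0 0 0 0 0 0;0 0 0 0 0 0 0;0 0 0.07 0 0 0 0;0 0 0.07 0 0 0 0'; python3 -c "
from h import *
st()"
```

```text
clock: 1.62
eef_pos: [0.402, 0.2944, 0.2506]
tool_rot: [[-1.0, 0.026, 0.001], [0.026, 1.0, 0.0], [-0.001, 0.0, -1.0]]
ft_force: [0.6, 0.9, -0.3]
gripper_width: 0.505
grip_force: 0.0
clock: 2.25
eef_pos: [0.3971, 0.2958, 0.1762]
tool_rot: [[-1.0, 0.023, -0.009], [0.024, 1.0, -0.004], [0.009, -0.004, -1.0]]
ft_force: [-1.3, 0.1, -0.7]
gripper_width: 0.501
grip_force: 0.0
t 2.25 p [0.3971 0.2958 0.1762] F [-1.274   0.094  -0.7396] w 0.5007861651819914 g 0.0 q [ 0.3956  0.0286  1.8882  0.0002  1.2343 -1.1517]
[[-0.9997  0.0235 -0.0088]
 [ 0.0235  0.9997 -0.0035]
 [ 0.0087 -0.0037 -1.    ]]
```

```bash
python3 -m inch '-0.04 -0.046 0 0 0 0 0; -0.08 -0.093 0 0 0 0 0; -0.08 -0.093 0 0 0 0 0; -0.08 -0.093 0 0 0 0 0;-0.08 -0.093 0 0 0 0 0'; python3 -c "
from h import *
st()
im,d=camera('scene'); 
for r in tip_of('scene','knob_grip')[:2]: print(r['score'],W('scene',r['xyz']))
K=camera_info('scene');T=np.array(K['T']);i=np.linalg.inv(T)@np.array([.475,.2,.1,1]);u=int(K['fx']*i[0]/i[2]+K['cx']);v=int(K['fy']*i[1]/i[2]+K['cy']);print(u,v)
c=im[max(0,v-80):v+60,max(0,u-90):u+90];cv2.imwrite('pics/s1.png',cv2.resize(c,None,fx=4,fy=4))
"
```

```text
clock: 2.88
eef_pos: [0.478, 0.2023, 0.1809]
tool_rot: [[-1.0, 0.024, 0.0], [0.024, 1.0, 0.0], [-0.0, 0.0, -1.0]]
ft_force: [-0.4, -0.7, -0.1]
gripper_width: 0.505
grip_force: 0.0
t 2.875 p [0.478  0.2023 0.1809] F [-0.3693 -0.6718 -0.0839] w 0.5048305328774547 g 0.0 q [ 0.1671  0.0783  1.8266  0.0003  1.2365 -1.38  ]
[[-0.9997  0.0237  0.0002]
 [ 0.0237  0.9997  0.0003]
 [-0.0002  0.0003 -1.    ]]
0.57 [0.4796 0.1986 0.0984]
256 164
```

View pics/s1.png

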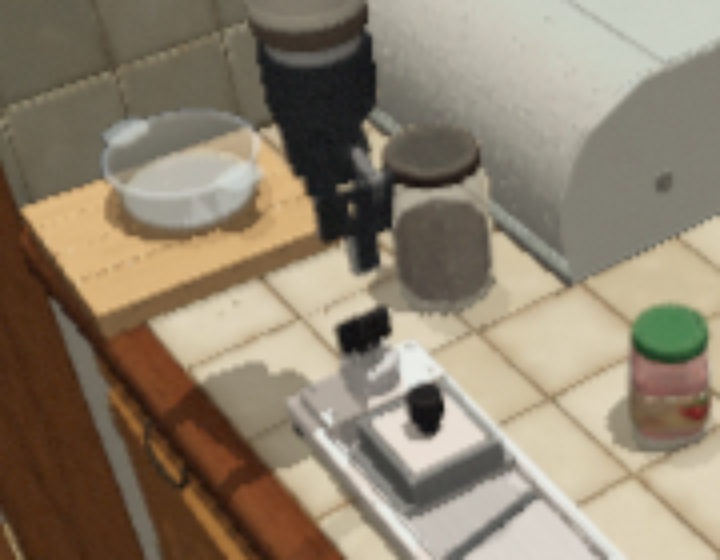

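```bash
python3 -m inch '0.003 -0.0016 0.04 0 0 0 0; 0.003 -0.0016 0.083 0 0 0 0; 0.003 -0.0016 0.083 0 0 0 0;0.003 -0.0016 0.083 0 0 0 0'; python3 -m inch '0 0 0 0 0 0 -1;0 0 0 0 0 0 -1;0 0 0 0 0 0 -1;0 0 0 0 0 0 -1;0 0 0 0 0 0 -1'; python3 -c "
from h import *
st()"
```

```text
clock: 3.48
eef_pos: [0.4764, 0.2, 0.0989]
tool_rot: [[-1.0, 0.025, 0.002], [0.025, 1.0, 0.0], [-0.002, 0.0, -1.0]]
ft_force: [0.7, 0.1, 0.3]
gripper_width: 0.501
grip_force: 0.0
clock: 4.1
eef_pos: [0.4769, 0.2004, 0.0993]
tool_rot: [[-1.0, 0.026, 0.003], [0.026, 1.0, 0.002], [-0.003, 0.002, -1.0]]
ft_force: [-0.3, 3.3, 6.6]
gripper_width: 0.127
grip_force: 59.2
t 4.1 p [0.4769 0.2004 0.0993] F [-0.2548  3.2722  6.5637] w 0.12650005886508167 g 59.1714743384 q [ 0.1631  0.1826  1.8902  0.0014  1.0652 -1.3824]
[[-0.9997  0.026   0.0034]
 [ 0.026   0.9997  0.0018]
 [-0.0033  0.0019 -1.    ]]
```

```bash
python3 -m inch '0 0 -0.006 0 0 0 -1;0 0 -0.006 0 0 0 -1'; python3 -m inch '0 0 -0.005 0 0 0 -1;0 0 -0.0095 0 0 0 -1;0 0 -0.0095 0 0 0 -1'
```

```text
clock: 4.35
eef_pos: [0.4764, 0.2002, 0.1035]
tool_rot: [[-1.0, 0.026, 0.003], [0.026, 1.0, 0.002], [-0.003, 0.002, -1.0]]
ft_force: [5.3, 5.2, -8.6]
gripper_width: 0.128
grip_force: 58.4
clock: 4.72
eef_pos: [0.4763, 0.2002, 0.1125]
tool_rot: [[-1.0, 0.026, 0.003], [0.026, 1.0, 0.002], [-0.003, 0.002, -1.0]]
ft_force: [5.7, 5.6, -11.5]
gripper_width: 0.127
grip_force: 58.3
```

```bash
python3 -m inch '-0.0007 0.0007 -0.003 0 0 0 -1;-0.0007 0.0007 -0.003 0 0 0 -1;-0.0007 0.0007 -0.003 0 0 0 -1'
```

```text
clock: 5.1
eef_pos: [0.4765, 0.2004, 0.1149]
tool_rot: [[-1.0, 0.026, 0.001], [0.026, 1.0, 0.001], [-0.001, 0.001, -1.0]]
ft_force: [4.8, 2.0, -11.4]
gripper_width: 0.127
grip_force: 58.3
```

```bash
python3 -m inch '-0.0005 0 0 0 0 -0.02 -1;-0.0005 0 0 0 0 -0.05 -1;-0.0005 0 0 0 0 -0.05 -1'
```

```text
clock: 5.48
eef_pos: [0.4766, 0.2003, 0.1146]
tool_rot: [[-0.991, -0.131, 0.0], [-0.131, 0.991, 0.001], [-0.0, 0.001, -1.0]]
ft_force: [4.5, 2.5, -12.0]
gripper_width: 0.129
grip_force: 58.4
```

```bash
python3 -m inch '0 0 0 0 0 -0.05 -1;0 0 0 0 0 -0.10 -1;0 0 0 0 0 -0.16 -1;0 0 0 0 0 -0.215 -1;0 0 0 0 0 -0.228 -1'; python3 -m inch '0 0 0 0 0 0 -1';python3 -c "
from h import *
s=st();print(s['ft_torque'])"
```

```text
clock: 6.1
eef_pos: [0.4769, 0.2, 0.1147]
tool_rot: [[-0.66, -0.751, 0.001], [-0.751, 0.66, 0.0], [-0.001, -0.001, -1.0]]
ft_force: [4.4, 2.8, -11.5]
gripper_width: 0.129
grip_force: 58.4
clock: 6.22
eef_pos: [0.4769, 0.2001, 0.1147]
tool_rot: [[-0.662, -0.75, 0.001], [-0.75, 0.662, 0.0], [-0.001, -0.001, -1.0]]
ft_force: [4.6, 2.2, -11.7]
gripper_width: 0.124
grip_force: 58.4
t 6.225 p [0.4769 0.2001 0.1147] F [  4.5681   2.2412 -11.6929] w 0.12428795721531383 g 58.44673137929931 q [ 0.1632  0.1605  1.8804  0.      1.0998 -2.2552]
[[-0.6617 -0.7497  0.0009]
 [-0.7497  0.6617  0.0002]
 [-0.0007 -0.0006 -1.    ]]
[ 0.4262 -1.0867 -0.0029]
```

```bash
for i in 1; do python3 -m inch '0 0 0.001 0 0 0 -1;0 0 0.001 0 0 0 -1'; python3 -m inch '0 0 0.0006 0 0 0 -1;0 0 0.0006 0 0 0 -1'; done | grep -E "pos|force"
```

```text
eef_pos: [0.4769, 0.2001, 0.1137]
ft_force: [5.3, 2.8, -10.5]
grip_force: 58.5
eef_pos: [0.4769, 0.2, 0.1135]
ft_force: [5.2, 1.7, -10.9]
grip_force: 58.6
```

```bash
for i in 1; do python3 -m inch '0 0 0.0005 0 0 0 -1;0 0 0.0005 0 0 0 -1'; python3 -m inch '0 0 0.0005 0 0 0 -1;0 0 0.0005 0 0 0 -1'; done | grep -E "pos|force"
```

```text
eef_pos: [0.4769, 0.2001, 0.1134]
ft_force: [5.6, 2.0, -10.2]
grip_force: 58.6
eef_pos: [0.477, 0.2001, 0.1133]
ft_force: [4.3, 0.9, -8.2]
grip_force: 58.9
```

```bash
(python3 -m inch '0 0 0.0006 0 0 0 -1;0 0 0.0006 0 0 0 -1'; python3 -m inch '0 0 0 0 0 -0.005 -1;0 0 0 0 0 -0.01 -1;0 0 0 0 0 -0.01 -1';python3 -c "
from h import *
s=st();print(s['ft_torque'])" )| grep -vE "width|clock"
```

```text
eef_pos: [0.477, 0.2001, 0.1131]
tool_rot: [[-0.662, -0.75, 0.0], [-0.75, 0.662, -0.0], [-0.0, -0.0, -1.0]]
ft_force: [2.4, 0.5, -4.5]
grip_force: 59.7
eef_pos: [0.4771, 0.2002, 0.113]
tool_rot: [[-0.638, -0.77, 0.001], [-0.77, 0.638, -0.0], [-0.0, -0.001, -1.0]]
ft_force: [2.6, 0.7, -1.1]
grip_force: 60.0
t 7.85 p [0.4771 0.2002 0.113 ] F [ 2.6357  0.748  -1.0611] w 0.1278011655329523 g 59.970512179570505 q [ 0.1634  0.1638  1.8804 -0.0001  1.0968 -2.2866]
[[-0.6377 -0.7703  0.0006]
 [-0.7703  0.6377 -0.    ]
 [-0.0004 -0.0005 -1.    ]]
[ 0.0964 -0.6071 -0.0606]
```

```bash
(python3 -m inch '0 0 -0.0002 0 0 -0.006 -1;0 0 -0.0002 0 0 -0.011 -1;0 0 -0.0002 0 0 -0.011 -1'; python3 -m inch '0 0 0 0 0 -0.006 -1;0 0 0 0 0 -0.011 -1;0 0 0 0 0 -0.011 -1';python3 -c "
from h import *
s=st();print(s['ft_torque'])" )| grep -vE "width|clock|grip"
```

```text
eef_pos: [0.4771, 0.2002, 0.113]
tool_rot: [[-0.611, -0.792, 0.001], [-0.792, 0.611, 0.0], [-0.0, -0.001, -1.0]]
ft_force: [3.5, 1.2, -0.8]
eef_pos: [0.477, 0.2002, 0.113]
tool_rot: [[-0.583, -0.812, 0.001], [-0.812, 0.583, 0.0], [-0.0, -0.0, -1.0]]
ft_force: [3.8, 0.1, -0.6]
t 8.6 p [0.477  0.2002 0.113 ] F [ 3.8458  0.1031 -0.5832] w 0.1273111294925594 g 59.86890038517174 q [ 0.1635  0.1637  1.8806  0.      1.0967 -2.3557]
[[-0.583  -0.8125  0.0005]
 [-0.8125  0.583   0.0001]
 [-0.0004 -0.0004 -1.    ]]
[ 0.1223 -0.9536 -0.0471]
```

```bash
(python3 -m inch '0 0 0 0 0 -0.006 -1;0 0 0 0 0 -0.011 -1;0 0 0 0 0 -0.011 -1'; python3 -m inch '0 0 0 0 0 -0.006 -1;0 0 0 0 0 -0.011 -1;0 0 0 0 0 -0.011 -1';python3 -c "
from h import *
s=st();print(s['ft_torque'])" )| grep -vE "width|clock|grip"
```

```text
eef_pos: [0.477, 0.2002, 0.1128]
tool_rot: [[-0.554, -0.832, 0.001], [-0.832, 0.554, 0.0], [-0.0, -0.0, -1.0]]
ft_force: [4.8, 0.9, -3.1]
eef_pos: [0.477, 0.2001, 0.1126]
tool_rot: [[-0.525, -0.851, 0.001], [-0.851, 0.525, 0.0], [-0.0, -0.001, -1.0]]
ft_force: [6.9, -0.5, -5.9]
t 9.35 p [0.477  0.2001 0.1126] F [ 6.8889 -0.47   -5.881 ] w 0.1249159364394737 g 59.396614108700305 q [ 0.1634  0.1642  1.881  -0.0001  1.0959 -2.4253]
[[-0.5251 -0.851   0.0006]
 [-0.851   0.5251  0.    ]
 [-0.0004 -0.0005 -1.    ]]
[ 0.1266 -1.2798  0.0947]
```

```bash
(python3 -m inch '0 0 0 0 0 0 -1';python3 -c "
from h import *
s=st();print(s['ft_torque'])" )| grep -vE "width|clock|grip"
```

```text
eef_pos: [0.4769, 0.2002, 0.1126]
tool_rot: [[-0.525, -0.851, 0.001], [-0.851, 0.525, 0.0], [-0.0, -0.0, -1.0]]
ft_force: [5.9, 1.0, -4.3]
t 9.475 p [0.4769 0.2002 0.1126] F [ 5.9456  0.9892 -4.3018] w 0.1262513525697769 g 59.398874756880105 q [ 0.1634  0.1642  1.881  -0.      1.0959 -2.4252]
[[-0.5252 -0.851   0.0005]
 [-0.851   0.5252  0.    ]
 [-0.0003 -0.0004 -1.    ]]
[ 0.1814 -1.2967  0.0396]
```

```bash
(python3 -m inch '0 0 0.0006 0 0 0 -1;0 0 0.0006 0 0 0 -1'; python3 -c "
from h import *
s=st();print(s['ft_torque'])" )| grep -vE "width|clock|grip"
```

```text
eef_pos: [0.477, 0.2002, 0.1124]
tool_rot: [[-0.525, -0.851, 0.001], [-0.851, 0.525, 0.0], [-0.0, -0.0, -1.0]]
ft_force: [6.1, 1.3, -1.4]
t 9.725 p [0.477  0.2002 0.1124] F [ 6.1109  1.2503 -1.4245] w 0.12707936595855224 g 60.03002452896908 q [ 0.1635  0.1647  1.8808 -0.0001  1.0955 -2.4249]
[[-0.5254 -0.8508  0.0006]
 [-0.8508  0.5254  0.    ]
 [-0.0003 -0.0005 -1.    ]]
[ 0.1694 -1.0717  0.0843]
```

```bash
(python3 -m inch '0 0 0 0 0 -0.006 -1;0 0 0 0 0 -0.006 -1'; python3 -c "
from h import *
s=st();print(s['ft_torque'])" )| grep -vE "width|clock|grip"
```

```text
eef_pos: [0.477, 0.2001, 0.1121]
tool_rot: [[-0.509, -0.861, 0.001], [-0.861, 0.509, 0.0], [-0.0, -0.001, -1.0]]
ft_force: [6.1, 0.5, -3.7]
t 9.975 p [0.477  0.2001 0.1121] F [ 6.1108  0.509  -3.7241] w 0.12720190327681236 g 59.443840321619064 q [ 0.1634  0.165   1.8813 -0.0001  1.0947 -2.4441]
[[-0.509  -0.8608  0.0007]
 [-0.8608  0.509   0.    ]
 [-0.0003 -0.0005 -1.    ]]
[ 0.2265 -1.313   0.0343]
```

```bash
(python3 -m inch '0 0 0 0 0 -0.006 -1;0 0 0 0 0 -0.006 -1';python3 -m inch '0 0 0 0 0 -0.006 -1;0 0 0 0 0 -0.006 -1'; python3 -c "
from h import *
s=st();print(s['ft_torque'])" )| grep -vE "width|clock|grip"
```

```text
eef_pos: [0.4769, 0.2001, 0.1119]
tool_rot: [[-0.493, -0.87, 0.001], [-0.87, 0.493, -0.0], [-0.0, -0.001, -1.0]]
ft_force: [6.7, 0.7, -5.5]
eef_pos: [0.4769, 0.2001, 0.1117]
tool_rot: [[-0.476, -0.879, 0.001], [-0.879, 0.476, 0.0], [-0.0, -0.001, -1.0]]
ft_force: [7.5, 1.0, -6.8]
t 10.475 p [0.4769 0.2001 0.1117] F [ 7.4799  0.9734 -6.8285] w 0.12583690024822697 g 59.03134908294305 q [ 0.1634  0.1654  1.8816 -0.0001  1.094  -2.4818]
[[-0.4762 -0.8793  0.0006]
 [-0.8793  0.4762  0.    ]
 [-0.0003 -0.0005 -1.    ]]
[ 0.2303 -1.557   0.0343]
```

```bash
(python3 -m inch '0 0 0 0 0 -0.007 -1;0 0 0 0 0 -0.007 -1';python3 -m inch '0 0 0.0008 0 0 0 -1;0 0 0.0008 0 0 0 -1'; python3 -c "
from h import *
s=st();print(s['ft_torque'])" )| grep -vE "width|clock|grip"
```

```text
eef_pos: [0.4769, 0.2001, 0.1115]
tool_rot: [[-0.457, -0.89, 0.001], [-0.89, 0.457, 0.0], [-0.0, -0.001, -1.0]]
ft_force: [8.5, 1.1, -8.4]
eef_pos: [0.477, 0.2001, 0.1108]
tool_rot: [[-0.457, -0.89, 0.001], [-0.89, 0.457, 0.0], [-0.0, -0.001, -1.0]]
ft_force: [8.0, 0.5, -7.4]
t 10.975 p [0.477  0.2001 0.1108] F [ 8.0298  0.4594 -7.3763] w 0.12922332657249394 g 59.213107775431126 q [ 0.1633  0.1668  1.8821 -0.0001  1.092  -2.5037]
[[-0.4569 -0.8895  0.0007]
 [-0.8895  0.4569  0.    ]
 [-0.0003 -0.0007 -1.    ]]
[ 0.244  -1.5984  0.1273]
```

```bash
(python3 -m inch '0 0 0 0 0 -0.008 -1;0 0 0 0 0 -0.008 -1';python3 -m inch '0 0 0.001 0 0 0 -1;0 0 0.001 0 0 0 -1'; python3 -c "
from h import *
s=st();print(s['ft_torque'])" )| grep -vE "width|clock|grip"
```

```text
eef_pos: [0.4768, 0.2001, 0.1105]
tool_rot: [[-0.434, -0.901, 0.001], [-0.901, 0.434, 0.0], [-0.0, -0.0, -1.0]]
ft_force: [7.3, 1.2, -9.7]
eef_pos: [0.4768, 0.2001, 0.1094]
tool_rot: [[-0.435, -0.901, 0.0], [-0.901, 0.435, 0.0], [-0.0, -0.0, -1.0]]
ft_force: [8.2, 0.8, -9.7]
t 11.475 p [0.4768 0.2001 0.1094] F [ 8.2286  0.8376 -9.7088] w 0.12905650999368384 g 58.755336524918675 q [ 0.1633  0.1687  1.883  -0.0001  1.0894 -2.5288]
[[-0.4345 -0.9007  0.0005]
 [-0.9007  0.4345  0.    ]
 [-0.0002 -0.0004 -1.    ]]
[ 0.2519 -1.7844 -0.0486]
```

```bash
(python3 -m inch '0 0 0.0009 0 0 0 -1;0 0 0.0009 0 0 0 -1';python3 -c "
from h import *
s=st();print(s['ft_torque'])" )| grep -vE "width|clock|grip"
```

```text
eef_pos: [0.4769, 0.2001, 0.1092]
tool_rot: [[-0.435, -0.901, 0.0], [-0.901, 0.435, -0.0], [-0.0, -0.0, -1.0]]
ft_force: [6.1, 0.2, -4.5]
t 11.725 p [0.4769 0.2001 0.1092] F [ 6.0716  0.1939 -4.4878] w 0.12920225654476986 g 59.6185421012342 q [ 0.1633  0.1693  1.8828 -0.0001  1.089  -2.5287]
[[-0.4346 -0.9006  0.0005]
 [-0.9006  0.4346 -0.    ]
 [-0.0002 -0.0004 -1.    ]]
[ 0.1852 -1.4447 -0.0299]
```

```bash
(python3 -m inch '0 0 0 0 0 0 -0.2;0 0 0 0 0 0 -0.2;0 0 0 0 0 0 -0.2';python3 -m inch '0 0 -0.03 0 0 0 -0.2;0 0 -0.07 0 0 0 -0.2;0 0 -0.07 0 0 0 -0.2;0 0 -0.07 0 0 0 -0.2';python3 -c "
from h import *
s=st()
for c in ['top','scene']:
  im,d=camera(c)
  for q in ['knob_grip','carriage_grip']:
    for r in tip_of(c,q)[:1]: print(c,q,r['score'],W(c,r['xyz']))
  K=camera_info(c);T=np.array(K['T']);i=np.linalg.inv(T)@np.array([.475,.17,.08,1]);u=int(K['fx']*i[0]/i[2]+K['cx']);v=int(K['fy']*i[1]/i[2]+K['cy'])
  cv2.imwrite('pics/%s2.png'%c,cv2.resize(im[v-60:v+60,u-60:u+60],None,fx=5,fy=5,interpolation=cv2.INTER_CUBIC))
" )| grep -vE "width|grip:"
```

```text
clock: 12.1
eef_pos: [0.4761, 0.2001, 0.1093]
tool_rot: [[-0.435, -0.901, -0.002], [-0.901, 0.435, -0.0], [0.001, 0.001, -1.0]]
ft_force: [-0.5, 0.3, -0.6]
grip_force: 0.0
clock: 12.6
eef_pos: [0.4762, 0.2001, 0.179]
tool_rot: [[-0.435, -0.901, -0.001], [-0.901, 0.435, -0.0], [0.001, 0.001, -1.0]]
ft_force: [-0.9, -0.2, -0.7]
grip_force: 0.0
t 12.6 p [0.4762 0.2001 0.179 ] F [-0.9312 -0.2257 -0.6604] w 0.39832464375943194 g 0.0 q [ 0.1636  0.0751  1.8338 -0.      1.2339 -2.5282]
[[-0.4348 -0.9005 -0.0012]
 [-0.9005  0.4348 -0.0002]
 [ 0.0007  0.001  -1.    ]]
top knob_grip 0.47 [0.4739 0.2011 0.102 ]
top carriage_grip 0.69 [0.4699 0.1143 0.0796]
scene knob_grip 0.43 [0.4797 0.197  0.1046]
scene carriage_grip 0.87 [0.472  0.112  0.0798]
```

View pics/scene2.png

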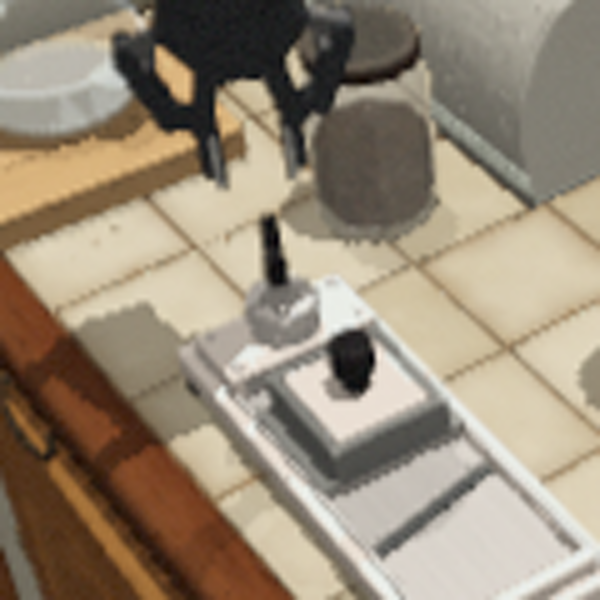

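```bash
(python3 -m inch '0.04 -0.018 0 0 0 0.055 0;0.0823 -0.0356 0 0 0 0.11 0;0.0823 -0.0356 0 0 0 0.165 0;0.0823 -0.0356 0 0 0 0.22 0;0.0823 -0.0356 0 0 0 0.275 0'; python3 -m inch '0 0 0 0 0 0.055 0;0 0 0 0 0 0.082 0;0 0 0 0 0 0.082 0;0 0 0 0 0 0.082 0';python3 -c "
from h import *
s=st()")| grep -vE "width|grip:"
```

```text
clock: 13.52
eef_pos: [0.4728, 0.1104, 0.1792]
tool_rot: [[-0.969, -0.248, -0.001], [-0.248, 0.969, 0.0], [0.001, 0.0, -1.0]]
ft_force: [-0.8, -0.4, -0.1]
grip_force: 0.0
clock: 14.02
eef_pos: [0.4729, 0.1106, 0.1794]
tool_rot: [[-1.0, -0.001, -0.0], [-0.001, 1.0, -0.0], [0.0, -0.0, -1.0]]
ft_force: [0.1, -0.4, 0.3]
grip_force: 0.0
t 14.025 p [0.4729 0.1106 0.1794] F [ 0.0795 -0.4254  0.2779] w 0.497580258137401 g 0.0 q [-0.0198 -0.0071  1.9176 -0.      1.2315 -1.5913]
[[-1.     -0.0008 -0.0004]
 [-0.0008  1.     -0.    ]
 [ 0.0004 -0.     -1.    ]]
```

```bash
(python3 -m inch '0 0 0.04 0 0 0 0;0 0 0.075 0 0 0 0;0 0 0.089 0 0 0 0;0 0 0.089 0 0 0 0'; python3 -m inch '0 0 0 0 0 0 -1;0 0 0 0 0 0 -1;0 0 0 0 0 0 -1;0 0 0 0 0 0 -1')
```

```text
clock: 14.52
eef_pos: [0.4726, 0.1106, 0.0901]
tool_rot: [[-1.0, 0.0, -0.002], [0.0, 1.0, 0.0], [0.002, 0.0, -1.0]]
ft_force: [-0.2, 0.5, 1.1]
gripper_width: 0.498
grip_force: 0.0
clock: 15.02
eef_pos: [0.4742, 0.1106, 0.0922]
tool_rot: [[-1.0, 0.0, 0.003], [0.0, 1.0, -0.0], [-0.003, -0.0, -1.0]]
ft_force: [-2.2, 0.3, 6.6]
gripper_width: 0.307
grip_force: 59.1
```

```bash
(python3 -m inch '0.0003 -0.012 0 0 0 0 -1;0.001 -0.04 0 0 0 0 -1;0.0018 -0.07 0 0 0 0 -1;0.0025 -0.095 0 0 0 0 -1;0.0028 -0.108 0 0 0 0 -1'; python3 -m inch '0.0002 -0.005 0 0 0 0 -1;0.0003 -0.010 0 0 0 0 -1;0.0003 -0.0115 0 0 0 0 -1;0.0003 -0.0125 0 0 0 0 -1')
```

```text
clock: 15.65
eef_pos: [0.471, 0.0017, 0.0922]
tool_rot: [[-1.0, 0.002, 0.002], [0.002, 1.0, 0.0], [-0.002, 0.0, -1.0]]
ft_force: [-2.6, 3.6, 8.2]
gripper_width: 0.307
grip_force: 59.6
clock: 16.15
eef_pos: [0.4707, -0.0092, 0.0922]
tool_rot: [[-1.0, 0.001, 0.002], [0.001, 1.0, 0.002], [-0.002, 0.002, -1.0]]
ft_force: [-2.8, 7.9, 10.2]
gripper_width: 0.306
grip_force: 59.8
```

```bash
(python3 -m inch '0 0 0 0 0 0 0;0 0 0 0 0 0 0;0 0 0 0 0 0 0;0 0 0 0 0 0 0'; python3 -m inch '0 0 -0.03 0 0 0 0;0 0 -0.08 0 0 0 0;0 0 -0.12 0 0 0 0;0 0 -0.12 0 0 0 0;0 0 -0.12 0 0 0 0'; python3 -c "
from h import *
s=st()
for c in ['top','scene']:
  im,d=camera(c)
  for q in ['knob_grip','carriage_grip']:
    for r in tip_of(c,q)[:2]: print(c,q,r['score'],W(c,r['xyz']))
cv2.imwrite('pics/s3.png',im)
")
```

```text
clock: 16.65
eef_pos: [0.4698, -0.01, 0.0905]
tool_rot: [[-1.0, 0.001, -0.0], [0.001, 1.0, -0.0], [0.0, -0.0, -1.0]]
ft_force: [0.3, 0.3, -0.6]
gripper_width: 0.498
grip_force: 0.0
clock: 17.27
eef_pos: [0.4694, -0.0098, 0.2097]
tool_rot: [[-1.0, 0.001, -0.001], [0.001, 1.0, 0.0], [0.001, 0.0, -1.0]]
ft_force: [0.5, -0.7, 0.1]
gripper_width: 0.498
grip_force: 0.0
t 17.275 p [ 0.4694 -0.0098  0.2097] F [ 0.5343 -0.6892  0.0776] w 0.4980706152111097 g 0.0 q [-0.2791 -0.0846  1.9291 -0.      1.2984 -1.8492]
[[-1.      0.0007 -0.0013]
 [ 0.0007  1.      0.0003]
 [ 0.0013  0.0003 -1.    ]]
top knob_grip 0.66 [0.4741 0.1994 0.0999]
top carriage_grip 0.64 [ 0.4669 -0.0068  0.0812]
scene knob_grip 0.55 [0.4778 0.1987 0.1085]
scene carriage_grip 0.81 [ 0.469  -0.0066  0.0809]
scene carriage_grip 0.2 [ 0.6144  0.3152 -0.0028]
```

View pics/s3.png

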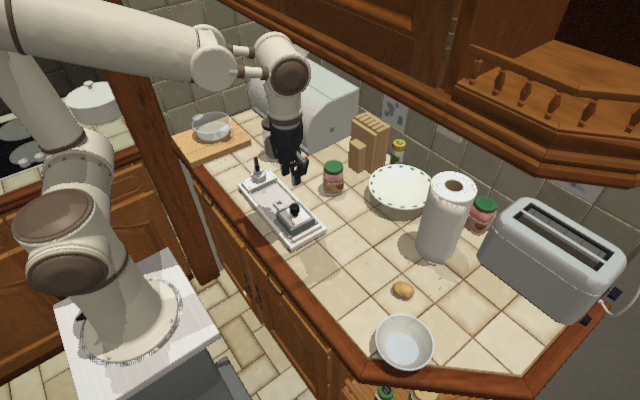

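The carriage is at the far stop (pixel 294,212), the knob is still up and turned (257,165), and the bystanders look undisturbed.

```bash
python3 -c "
from workcell import *
print(close_job())"
```

```text
the job is handed in; nothing more can be done
None
```

The job is handed in at about 17 s of the 64 s: the lock knob rests in its notch (about 1.15 rad, about 10 mm up), the carriage is at its end stop (about 120 mm of travel), the gripper is clear, and no judging result came back.

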